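# Pull the fume extractor's filter and show it to the inspection camera

## Robot

A 7-joint arm with a two-finger parallel gripper is mounted at the origin on the work surface. World frame = base frame: x ahead of the robot, y to its left, z up, the work surface at z = 0. Lengths are in m, angles in rad, forces in N, time in s.
With the tool pointing down it reaches from about 0.425 to 0.925 m from the base axis. Payload 6.8 kg.
Tool frame: the origin (TCP) lies midway between the tips of the shut fingers; the grasp point (between the pads) lies 19 mm behind it; z points along the fingers, y is the line along which they close (so a half turn about z gives the same grasp; the last joint's range is limited). The gripper opens to 85 mm and grips with 20 to 120 N. Pads are 22 mm wide; open, the fingers measure 114 mm over their backs; the gripper's body (76 mm by 85 mm) begins 54 mm behind the grasp point. The pads swing forward as they close: fully open they stand 13 mm farther back than shut.
Start: joints at [1.075, 0.477, 0.022, 1.555, -0.011, 1.109, -0.083], TCP at [0.255, -0.625, 0.231] pointing down, gripper open.
Joint ranges: [-2.96, 2.96], [-0.34, 2.1], [-1.41, 1.46], [0.24, 2.44], [-1.37, 4.51], [0.17, 1.92], [-2.96, 2.96]. Speed limits (rad/s): [2.39, 2.39, 3.14, 3.14, 3.14, 3.14, 3.14].

## Interface

Orientations are given as a unit quaternion [w, x, y, z].
In Python, from station import bot gives the robot as it stands.
- The arm moves only by the tool jog_arm, never from a script. Its argument "rows" is a list of rows, each an object of numbers: "fingers": the finger opening in mm, from 0 to 85.4; "x", "y", "z": the shift along the tool's x, y, z in mm; "ax", "ay", "az": the turn, a rotation vector about the tool's x, y, z in degrees. A call has exactly 8 rows; each row shifts and turns the commanded pose from where the row before left it, along the tool's axes as they then stand; what a row does not reach is not made up. A row lasts 1/10 s, in which the tool goes at most 50 mm and 8.59 degrees, less where a joint would pass 70% of its speed; a pose out of reach is approached as far as the arm can. A call with a gripper value outside its range is refused whole. The fingers move at their own pace and stop on an object; "force" is the grip in N (left out, the last holds). Time passes only in rows, so rows that do not move let the fingers close, or fill a call up. It gives the time, the measured TCP pose, the force, the opening and the grip force at its end, in the units of the state.
- bot.get_obs(): the state, without advancing time (a new reading comes with each control period).
- bot.read_camera(name): name is "side" or "top" or "wrist"; returns a dict with "pixels" (480x640x3 uint8, red, green, blue), "vertical_fov" (degrees; the focal length in pixels is half the picture's height over the tangent of half this angle, whatever the lens; pixels are square), "cx", "cy" (the principal point, pixels), "world_from_camera" (4x4, takes a point from camera to world coordinates). Camera axes: x right, y down, z forward; pixel columns grow to the right and rows downward; lengths in m; the calibration is good to about 2 mm. A picture is of the moment at which its call begins. There is no depth.
- bot.hand_in(): hands the job in; it is judged then, once.
The state is a dict: "t": time; "q": joint angles; "joint_vel": joint speeds; "joint_torque": joint torques, N m; "eef_pos": TCP position; "tool_rot": TCP orientation; "contact_force": force on the tool from outside, world axes, zero at the start; "torque": the same for the moment, N m; "gripper_width": opening from 0.0 (shut) to 1.0 (fully open); "grasp_force": force on a finger pad.
Only numpy, scipy, OpenCV 4.12 (cv2) and the standard library are available. Lean on these libraries where they do the work, as an engineer would, in place of code of your own. Each camera call takes 0.05 s, during which the arm holds its last target. There are 200 camera calls.

## Task

Swing up the hinged hood on top of the fume extractor past upright and leave it open, then draw the filter cassette hidden beneath it straight up out of its slot by the orange tab; the cassette is fragile, so grip it lightly (about 8 N on each finger, never as much as 16 N) and do not drop it or set it down. Finish while holding it still, upright and flat face square to the inspection camera, centred on the lens and about 100 mm in front of it: do not let go at the end. Do not touch the camera and leave the flux jar, phone and screwdriver where they are.

Things in the scene. Friction and masses are not known exactly. Their poses are not given: they have to be found in the camera images.
- extractor: Bench fume extractor, a green box fixed to the bench, 230 (x) by 240 (y) by 120 mm high, grey front with fan grille facing its -x. Origin: centre of its underside, z up. Its top deck (z = 120 mm) has a slot 86 (x) by 18 (y) mm, 90 mm deep, centred at x = -10 mm, y = 0, in which the cassette stands. The hood covers the deck from x = -75 to +75 mm.
- hood (a joint): Angle of the grey hood on the extractor, rad: 0 closed on the deck, about 1.57 standing upright, stop at 1.9. It starts closed or a little ajar. Its hinge has friction (about 0.2 N m; with its weight 1 to 2 N at the handle) and it stays at whatever angle it is left.
- hood_hinge (a point): Centre of the hood's hinge line (along the extractor's y), at the hood's far end: x = +75, y = 0, z = 120 mm in the extractor's frame. The point turns with the hood; at joint 0 its axes are the extractor's; opening lifts the hood's -x end. The grey hood is an upside-down tray with 3 mm walls, 150 mm long (to -x of the hinge), 130 mm wide, 34 mm high, 0.14 kg.
- hood_handle (a point): Middle of the hood's handle: a round steel bar, 10 mm thick, 100 mm long along the extractor's y, 33 mm in front of the hood (28 mm free gap), held at its ends. In hood_hinge's frame at x = -183, z = +30 mm: closed, 150 mm above the bench. Pinch it from above, fingers closing along the extractor's x; it turns between the fingers, so the tool can stay pointing down.
- cassette: Filter cassette, 75 to 155 g, loose in the slot with 3 mm play, hidden under the hood at first. Flat black frame with pale pleats, 80 (x) by 12 thick (y) by 90 mm high (z), orange tab on top, 32 (x) by 10 (y) by 26 mm high. Origin: centre of its underside, z up; two like faces look along +y and -y. In the slot its axes are the extractor's and only the tab stands above the deck.
- cassette_tab (a point): Centre of the cassette's orange tab, 103 mm above the cassette's origin. Pinch it from above, fingers closing along the cassette's y (10 mm thick).
- cassette_centre (a point): Centre of the cassette's frame, 45 mm above its origin: the point to be shown to the lens.
- camera: Inspection camera fixed to the bench: steel foot, column, and a level white barrel with a black front ring (46 mm) and blue lens, axis 150 mm above the bench, top at 190 mm. Origin on the bench 50 mm in front of the lens face, z up; the lens looks along the body's -x. Foot, column and barrel lie at x = +50 to +180 mm, within 50 mm of y = 0.
- camera_lens (a point): Centre of the lens face, 150 mm above the bench, axes as the camera's: it looks along its own -x. Show the cassette with cassette_centre about 100 mm along -x from here, at y = 0 and z = 0 in this frame, the cassette's y axis along this x axis (either way round).
- flux_jar: Small jar with a red cap, 44 mm diameter, 50 mm high, loose on the bench between extractor and camera; origin at the centre of its underside. A bystander.
- phone: White phone lying on the bench, 150 by 74 by 9 mm; origin at the centre of its underside. A bystander.
- screwdriver: Screwdriver with a red handle, 170 mm long, lying on the bench along its own x axis. A bystander.

How it is judged:
By the outcome, as a careful person would: the job done as asked, in the order asked, and still so for the second after the job is handed in, while the arm keeps its last pose, push and grip.
It also fails if it takes over 59 s, if anything falls off the work surface, if the arm or the gripper's body presses on something with over 40 N, if the wrist force passes 120 N, or if a joint passes its speed limit or range.

## Working session

There is one attempt and no reset: what is moved stays moved. The work goes in short steps, Python scripts to look and compute and a tool call to move; the robot and the scene stay as the last step left them, time stands still between calls to the robot, and variables do not carry over. Pictures are saved under pics/ and viewed, at most 10 in all, crops included, and the job is handed in when it is done.

Besides the shell and the picture viewer there is one more tool, called after ">>>" in YAML: its name, and indented under it one key for each argument. jog_arm: Moves the arm, as the interface text tells. Its arguments: {"type":"object","properties":{"rows":{"type":"array","items":{"type":"object","properties":{"fingers":{"type":"number"},"x":{"type":"number"},"y":{"type":"number"},"z":{"type":"number"},"ax":{"type":"number"},"ay":{"type":"number"},"az":{"type":"number"}}}},"force":{"type":"number"}},"required":["rows"]}

```bash
mkdir -p pics
cat > h.py <<'E'
import numpy as np, cv2
from station import bot
def K(c):
    f=240/np.tan(np.radians(c["vertical_fov"])/2); return f,c["cx"],c["cy"]
def ray(c,u,v):
    f,cx,cy=K(c); T=np.array(c["world_from_camera"]); d=T[:3,:3]@np.array([(u-cx)/f,(v-cy)/f,1.]); return T[:3,3],d/np.linalg.norm(d)
def plane(c,u,v,z):
    o,d=ray(c,u,v); return o+d*(z-o[2])/d[2]
def proj(c,p):
    f,cx,cy=K(c); T=np.array(c["world_from_camera"]); q=T[:3,:3].T@(np.array(p)-T[:3,3]); return np.array([cx+f*q[0]/q[2],cy+f*q[1]/q[2]])
def tri(*r):
    A=0;b=0
    for o,d in r:
        P=np.eye(3)-np.outer(d,d); A=A+P; b=b+P@o
    return np.linalg.solve(A,b)
def shot(n,name):
    c=bot.read_camera(n); cv2.imwrite(f"pics/{name}.png",cv2.cvtColor(np.array(c["pixels"]),cv2.COLOR_RGB2BGR)); 
    np.save(f"pics/{name}.npy",c,allow_pickle=True); return c
def load(name): return np.load(f"pics/{name}.npy",allow_pickle=True).item()
E
python3 - <<'E'
from h import *
for n in("top","side","wrist"):
    c=shot(n,n+"0"); print(n,K(c),np.round(c["world_from_camera"],3).tolist())
print(bot.get_obs())
E
```

```text
top (np.float64(469.6382791396877), 315.5564839720668, 230.917263435816) [[-0.0, -0.991, 0.137, 0.465], [-1.0, -0.002, -0.017, -0.017], [0.017, -0.137, -0.99, 0.966], [0.0, 0.0, 0.0, 1.0]]
side (np.float64(548.9308284167073), 317.302681652078, 236.69483185519465) [[-0.996, -0.063, 0.065, 0.489], [-0.09, 0.607, -0.79, 0.921], [0.01, -0.792, -0.61, 0.85], [0.0, 0.0, 0.0, 1.0]]
wrist (np.float64(368.69172856239487), 325.8150810724487, 242.48769148150706) [[0.378, -0.894, -0.239, 0.316], [-0.926, -0.366, -0.095, -0.601], [-0.002, 0.257, -0.966, 0.373], [0.0, 0.0, 0.0, 1.0]]
{'t': 0.15, 'q': array([ 1.07490492,  0.47762001,  0.02233429,  1.55614877, -0.01148915,
        1.10930452, -0.08306446]), 'joint_vel': array([ 0.00059522, -0.00257046,  0.00094232, -0.00308295,  0.00048981,
        0.00080051,  0.00051145]), 'joint_torque': array([ 3.22215594e-03, -5.96924579e+01,  1.61028944e+00, -2.81489217e+01,
        1.26555300e-02,  6.54380943e-03,  1.81201460e-05]), 'eef_pos': array([ 0.25508981, -0.62448746,  0.23057418]), 'tool_rot': array([-6.52490289e-04,  9.81254084e-01,  1.92717318e-01, -1.77902495e-04]), 'contact_force': array([-0.39586277,  0.16631301,  0.01360601]), 'torque': array([-0.05094047,  0.06965206, -0.01924424]), 'grasp_force': 0.0, 'gripper_width': 0.9989545550212036}
```

View pics/top0.png

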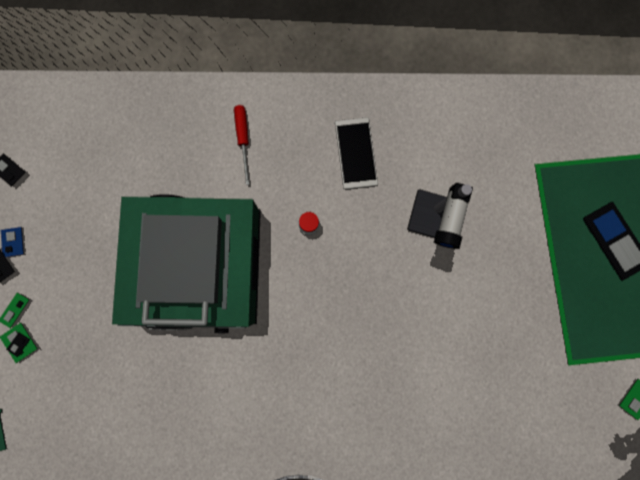

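View pics/side0.png

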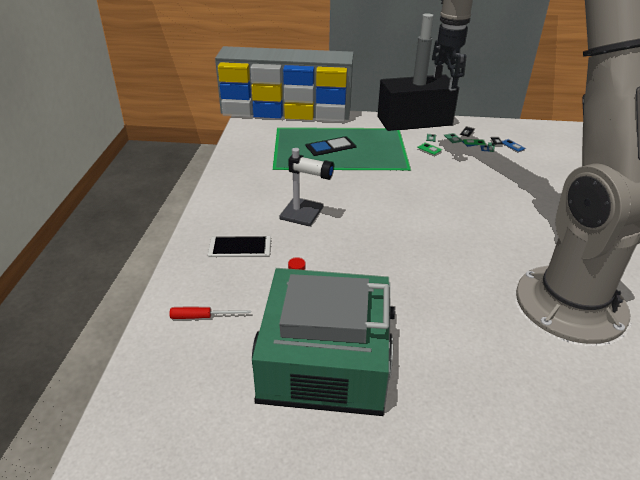

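The top view shows the extractor at about (185,262), with the handle bar at about (145–207, 321) on its robot-facing side. The jar is at (309,222), the phone at (356,154) and the camera barrel runs from (461,190) to the lens at (448,240). In the side view the handle bar runs (387,284)–(387,327) and the lens is at about (328,170). Next I'll look at enlarged crops.

Run:
```python
import cv2,numpy as np
t=cv2.imread("pics/top0.png");s=cv2.imread("pics/side0.png")
r=lambda i,x,y,w,h:cv2.resize(i[y:y+h,x:x+w],(400,300),interpolation=cv2.INTER_CUBIC)
a=r(t,110,190,160,120+0) ; 
A=np.vstack([np.hstack([r(t,105,220,160,120),r(s,250,250,160,120)]),np.hstack([r(t,400,175,100,75),r(s,270,140,100,75)])])
cv2.imwrite("pics/comp.png",A)
```

```text
(no output)
```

View pics/comp.png

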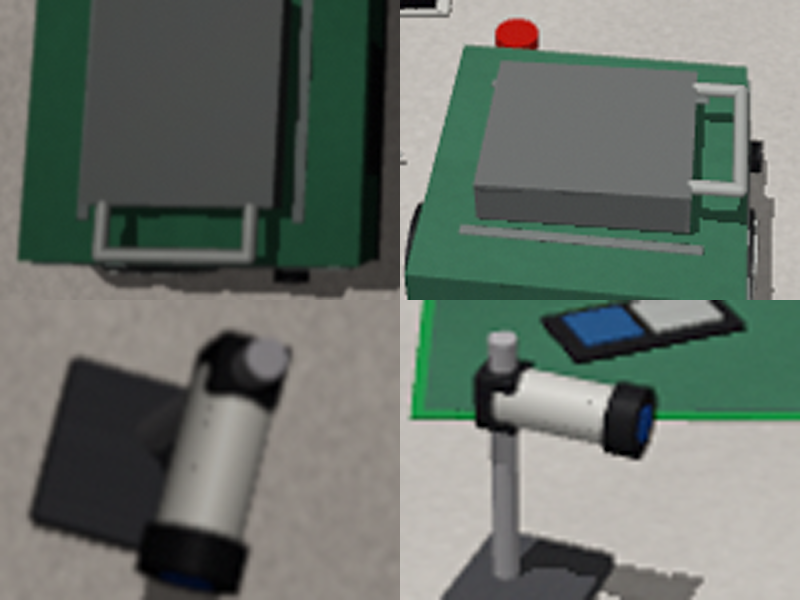

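The enlarged crops show the handle bar ends at top (144.2,321.6)/(205.8,322) and side (386,324.8)/(386,286). The lens centre is at top (446.7,244.5) and side (331.7,171.2). The foot edges give the camera's yaw.

Run:
```python
from h import *
t=load("top0");s=load("side0")
L=tri(ray(t,144.2,321.6),ray(s,386,324.8));R=tri(ray(t,205.8,322),ray(s,386,286))
print("handle L,R",L,R,"mid",(L+R)/2,"len",np.linalg.norm(L-R),"yaw",np.degrees(np.arctan2(-(L-R)[0],(L-R)[1])))
lens=tri(ray(t,446.7,244.5),ray(s,331.7,171.2));print("lens",lens)
p=np.array(t["pixels"]).astype(int)
g=((p[...,1]>p[...,0]*1.35)&(p[...,1]>p[...,2]*1.1)).astype(np.uint8); g[:,270:]=0; g[:180]=0;g[340:]=0; g[:,:105]=0
hsv=g
# deck edges: left edge & far (top) edge via mask
ys=np.arange(210,315,5); le=[np.flatnonzero(g[y])[0] for y in ys]
P=np.array([plane(t,u,y,.12)[:2] for u,y in zip(le,ys)]); f=np.polyfit(P[:,0],P[:,1],1);print("left edge y=..",f,np.degrees(np.arctan(f[0])))
xs=np.arange(195,245,5); 
for nm,k in(("far",0),("near",-1)):
    e=[np.flatnonzero(g[:,x])[k] for x in (xs if k==0 else np.r_[120:140,212:212])]
    X=xs if k==0 else np.r_[120:140,212:212]
    P=np.array([plane(t,u,v,.12)[:2] for u,v in zip(X,e)]); f=np.polyfit(P[:,1],P[:,0],1);print(nm,f,np.degrees(np.arctan(-f[0])),P.mean(0))
# camera yaw
w=lambda a,b:plane(t,400+a/4,175+b/4,0.15)[:2]
for q in ([(278,405),(243,540)],[(205,370),(160,525)]):
    d=w(*q[0])-w(*q[1]);print("barrel yaw",np.degrees(np.arctan2(d[1],d[0])))
w=lambda a,b:plane(t,400+a/4,175+b/4,0.015)[:2]
d=w(75,358)-w(33,518);print("foot",np.degrees(np.arctan2(d[1],d[0])));d=w(75,358)-w(188,388);print(np.degrees(np.arctan2(-d[0],d[1])))
print("jar",plane(t,309,222,.05),"phone",plane(t,356,154,.009))
```

```text
handle L,R [0.42293362 0.25834879 0.15633138] [0.42183356 0.15577319 0.15245297] mid [0.42238359 0.20706099 0.15439218] len 0.10265479051479696 yaw -0.6144354298840194
lens [ 0.5539989  -0.26235731  0.14432753]
left edge y=.. [-0.01830378  0.33380437] -1.0486119949488062
far [0.00792927 0.63977914] -0.45430428533708295 [0.64095512 0.14830927]
near [0.00130298 0.41630968] -0.07465527257736175 [0.4166956  0.29618282]
barrel yaw -17.077593623165132
barrel yaw -18.377032963996257
foot -16.388848587750818
-14.87922220430313
jar [ 0.61000694 -0.0192846   0.05      ] phone [ 0.76179674 -0.1182357   0.009     ]
```

>>> jog_arm:
  rows:
    - {"z":-12,"az":-8.48,"fingers":60}
    - {"z":-12,"az":-8.48}
    - {"z":-12,"az":-8.48}
    - {"z":-12,"az":-8.48}
    - {"z":-12,"az":-8.48}
    - {"z":-12,"az":-8.48}
    - {"z":-12,"az":-8.48}
    - {"z":-12,"az":-8.48}
  force: 20

```text
invalid input
```

>>> jog_arm:
  rows:
    - {"x":44,"y":20}
    - {"x":44,"y":20}
    - {"x":44,"y":20}
    - {"x":44,"y":20}
    - {"x":44,"y":20}
    - {"x":44,"y":20}
    - {"x":44,"y":20}
    - {"x":44,"y":20}

```text
invalid input
```

>>> jog_arm:
  rows:
    - {"x":43,"y":20}
    - {"x":43,"y":20}
    - {"x":43,"y":20}
    - {"x":43,"y":20}
    - {"x":44,"y":-11}
    - {"x":44,"y":-11}
    - {"x":44,"y":-11}
    - {"x":44,"y":-11}

```text
invalid input
```

>>> jog_arm:
  rows:
    - {"x":0,"y":0,"z":-12,"ax":0,"ay":0,"az":-8.48,"fingers":60}
    - {"x":0,"y":0,"z":-12,"ax":0,"ay":0,"az":-8.48,"fingers":60}
    - {"x":0,"y":0,"z":-12,"ax":0,"ay":0,"az":-8.48,"fingers":60}
    - {"x":0,"y":0,"z":-12,"ax":0,"ay":0,"az":-8.48,"fingers":60}
    - {"x":0,"y":0,"z":-12,"ax":0,"ay":0,"az":-8.48,"fingers":60}
    - {"x":0,"y":0,"z":-12,"ax":0,"ay":0,"az":-8.48,"fingers":60}
    - {"x":0,"y":0,"z":-12,"ax":0,"ay":0,"az":-8.48,"fingers":60}
    - {"x":0,"y":0,"z":-12,"ax":0,"ay":0,"az":-8.48,"fingers":60}
  force: 20

```text
t: 0.95
eef_pos: [0.2551, -0.6247, 0.3274]
tool_rot: [-0.0, 0.705, 0.71, 0.0]
contact_force: [-0.7, -0.1, -0.3]
gripper_width: 0.701
grasp_force: 0.0
```

>>> jog_arm:
  rows:
    - {"x":44,"y":20,"z":0,"ax":0,"ay":0,"az":0,"fingers":60}
    - {"x":44,"y":20,"z":0,"ax":0,"ay":0,"az":0,"fingers":60}
    - {"x":44,"y":20,"z":0,"ax":0,"ay":0,"az":0,"fingers":60}
    - {"x":44,"y":20,"z":0,"ax":0,"ay":0,"az":0,"fingers":60}
    - {"x":44,"y":20,"z":0,"ax":0,"ay":0,"az":0,"fingers":60}
    - {"x":44,"y":20,"z":0,"ax":0,"ay":0,"az":0,"fingers":60}
    - {"x":44,"y":20,"z":0,"ax":0,"ay":0,"az":0,"fingers":60}
    - {"x":44,"y":20,"z":0,"ax":0,"ay":0,"az":0,"fingers":60}

```text
t: 1.75
eef_pos: [0.4151, -0.2708, 0.3273]
tool_rot: [0.0, 0.707, 0.707, -0.0]
contact_force: [1.4, -0.4, -0.0]
gripper_width: 0.7
grasp_force: 0.0
```

>>> jog_arm:
  rows:
    - {"x":43,"y":20,"z":0,"ax":0,"ay":0,"az":0,"fingers":60}
    - {"x":43,"y":20,"z":0,"ax":0,"ay":0,"az":0,"fingers":60}
    - {"x":43,"y":20,"z":0,"ax":0,"ay":0,"az":0,"fingers":60}
    - {"x":43,"y":20,"z":0,"ax":0,"ay":0,"az":0,"fingers":60}
    - {"x":44,"y":-11,"z":0,"ax":0,"ay":0,"az":0,"fingers":60}
    - {"x":44,"y":-11,"z":0,"ax":0,"ay":0,"az":0,"fingers":60}
    - {"x":44,"y":-11,"z":0,"ax":0,"ay":0,"az":0,"fingers":60}
    - {"x":44,"y":-11,"z":0,"ax":0,"ay":0,"az":0,"fingers":60}

```text
t: 2.55
eef_pos: [0.4496, 0.0769, 0.3272]
tool_rot: [0.0, 0.707, 0.707, -0.0]
contact_force: [1.3, -0.3, -0.7]
gripper_width: 0.697
grasp_force: 0.0
```

>>> jog_arm:
  rows:
    - {"x":30,"y":-9,"z":0,"ax":0,"ay":0,"az":0,"fingers":28}
    - {"x":30,"y":-8,"z":0,"ax":0,"ay":0,"az":0,"fingers":28}
    - {"x":30,"y":-8,"z":10,"ax":0,"ay":0,"az":0,"fingers":28}
    - {"x":30,"y":-8,"z":20,"ax":0,"ay":0,"az":0,"fingers":28}
    - {"x":11,"y":-1,"z":20,"ax":0,"ay":0,"az":0,"fingers":28}
    - {"x":0,"y":0,"z":10,"ax":0,"ay":0,"az":0,"fingers":28}
    - {"x":0,"y":0,"z":0,"ax":0,"ay":0,"az":0,"fingers":28}
    - {"x":0,"y":0,"z":0,"ax":0,"ay":0,"az":0,"fingers":28}

```text
t: 3.35
eef_pos: [0.417, 0.2053, 0.2676]
tool_rot: [0.0, 0.707, 0.707, -0.0]
contact_force: [-0.5, 0.5, 0.7]
gripper_width: 0.326
grasp_force: 0.0
```

Run:
```python
from h import *
c=shot("wrist","w1"); o=bot.get_obs(); print(o["eef_pos"],o["tool_rot"],o["gripper_width"]*85.4)
print(np.round(c["world_from_camera"],3).tolist(), proj(c,[.4224,.207,.153]),proj(c,[.42,.257,.153]),proj(c,[.42,.157,.153]))
```

```text
[0.41723472 0.20541765 0.26799881] [3.52128230e-04 7.07441691e-01 7.06771549e-01 3.27173935e-04] 28.26348529728163
[[1.0, -0.001, 0.0, 0.417], [-0.001, -0.966, -0.258, 0.269], [0.001, 0.258, -0.966, 0.41], [0.0, 0.0, 0.0, 1.0]] [333.11415481 233.68040869] [329.88264329 162.30394021] [329.6536005  298.41866928]
```

View pics/w1.png

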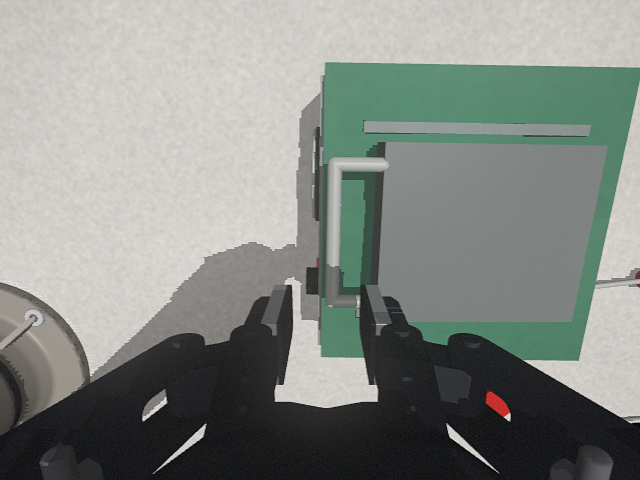

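The wrist view shows the bar running (334,160)–(334,300), with its middle within 1 px of my prediction. I'll descend and pinch it.

>>> jog_arm:
  rows:
    - {"x":2,"y":6,"z":30,"ax":0,"ay":0,"az":0,"fingers":26}
    - {"x":0,"y":0,"z":30,"ax":0,"ay":0,"az":0,"fingers":26}
    - {"x":0,"y":0,"z":30,"ax":0,"ay":0,"az":0,"fingers":26}
    - {"x":0,"y":0,"z":22,"ax":0,"ay":0,"az":0,"fingers":26}
    - {"x":0,"y":0,"z":12,"ax":0,"ay":0,"az":0,"fingers":26}
    - {"x":0,"y":0,"z":8,"ax":0,"ay":0,"az":0,"fingers":26}
    - {"x":0,"y":0,"z":0,"ax":0,"ay":0,"az":0,"fingers":26}
    - {"x":0,"y":0,"z":0,"ax":0,"ay":0,"az":0,"fingers":26}

```text
t: 4.2
eef_pos: [0.4232, 0.2086, 0.1362]
tool_rot: [0.0, 0.707, 0.707, 0.001]
contact_force: [-0.6, 0.2, -0.3]
gripper_width: 0.3
grasp_force: 0.0
```

>>> jog_arm:
  rows:
    - {"x":0,"y":0,"z":0,"ax":0,"ay":0,"az":0,"fingers":18}
    - {"x":0,"y":0,"z":0,"ax":0,"ay":0,"az":0,"fingers":14}
    - {"x":0,"y":0,"z":0,"ax":0,"ay":0,"az":0,"fingers":11}
    - {"x":0,"y":0,"z":0,"ax":0,"ay":0,"az":0,"fingers":9.5}
    - {"x":0,"y":0,"z":0,"ax":0,"ay":0,"az":0,"fingers":9.5}
    - {"x":0,"y":0,"z":0,"ax":0,"ay":0,"az":0,"fingers":9.5}
    - {"x":0,"y":0,"z":0,"ax":0,"ay":0,"az":0,"fingers":9.5}
    - {"x":0,"y":0,"z":0,"ax":0,"ay":0,"az":0,"fingers":9.5}

```text
t: 5.0
eef_pos: [0.422, 0.2084, 0.1352]
tool_rot: [-0.0, 0.707, 0.708, -0.0]
contact_force: [-4.1, 0.6, 1.8]
gripper_width: 0.114
grasp_force: 7.5
```

Commanding 9.5 mm gives 7.5 N. I'll see how the grip grows at a smaller opening, using the sturdy handle as the test piece.

>>> jog_arm:
  rows:
    - {"x":0,"y":0,"z":0,"ax":0,"ay":0,"az":0,"fingers":9}
    - {"x":0,"y":0,"z":0,"ax":0,"ay":0,"az":0,"fingers":9}
    - {"x":0,"y":0,"z":0,"ax":0,"ay":0,"az":0,"fingers":8}
    - {"x":0,"y":0,"z":0,"ax":0,"ay":0,"az":0,"fingers":6}
    - {"x":0,"y":0,"z":0,"ax":0,"ay":0,"az":0,"fingers":6}
    - {"x":0,"y":0,"z":0,"ax":0,"ay":0,"az":0,"fingers":6}
    - {"x":0,"y":0,"z":0,"ax":0,"ay":0,"az":0,"fingers":6}
    - {"x":0,"y":0,"z":0,"ax":0,"ay":0,"az":0,"fingers":6}

```text
t: 5.8
eef_pos: [0.422, 0.2083, 0.1352]
tool_rot: [-0.0, 0.707, 0.708, -0.0]
contact_force: [-5.1, 0.9, 1.2]
gripper_width: 0.108
grasp_force: 19.5
```

Run:
```python
import numpy as np
th=np.radians(np.linspace(0,102,25)+9.3); p=185.4*np.c_[-np.cos(th),np.sin(th)]
d=np.diff(np.round(p,1),axis=0).round(1)
for r in d: print("y %.1f z %.1f"%(r[0],-r[1]),end=" | ")
```

```text
y 2.8 z -13.4 | y 3.7 z -13.3 | y 4.7 z -12.9 | y 5.6 z -12.5 | y 6.5 z -12.1 | y 7.5 z -11.6 | y 8.2 z -11.0 | y 9.1 z -10.4 | y 9.8 z -9.6 | y 10.4 z -8.9 | y 11.2 z -8.1 | y 11.6 z -7.2 | y 12.2 z -6.4 | y 12.7 z -5.5 | y 12.9 z -4.4 | y 13.3 z -3.6 | y 13.6 z -2.5 | y 13.6 z -1.5 | y 13.8 z -0.5 | y 13.7 z 0.5 | y 13.7 z 1.6 | y 13.5 z 2.5 | y 13.3 z 3.5 | y 12.9 z 4.6 |
```

>>> jog_arm:
  rows:
    - {"x":0,"y":2.8,"z":-13.4,"ax":0,"ay":0,"az":0,"fingers":6}
    - {"x":0,"y":3.7,"z":-13.3,"ax":0,"ay":0,"az":0,"fingers":6}
    - {"x":0,"y":4.7,"z":-12.9,"ax":0,"ay":0,"az":0,"fingers":6}
    - {"x":0,"y":5.6,"z":-12.5,"ax":0,"ay":0,"az":0,"fingers":6}
    - {"x":0,"y":6.5,"z":-12.1,"ax":0,"ay":0,"az":0,"fingers":6}
    - {"x":0,"y":7.5,"z":-11.6,"ax":0,"ay":0,"az":0,"fingers":6}
    - {"x":0,"y":8.2,"z":-11.0,"ax":0,"ay":0,"az":0,"fingers":6}
    - {"x":0,"y":9.1,"z":-10.4,"ax":0,"ay":0,"az":0,"fingers":6}

```text
t: 6.6
eef_pos: [0.4718, 0.2076, 0.2332]
tool_rot: [0.0, 0.707, 0.707, 0.0]
contact_force: [6.7, 0.1, -9.8]
gripper_width: 0.106
grasp_force: 19.4
```

>>> jog_arm:
  rows:
    - {"x":0,"y":10.3,"z":-9.0,"ax":0,"ay":0,"az":0,"fingers":6}
    - {"x":0,"y":10.9,"z":-8.3,"ax":0,"ay":0,"az":0,"fingers":6}
    - {"x":0,"y":11.5,"z":-7.6,"ax":0,"ay":0,"az":0,"fingers":6}
    - {"x":0,"y":11.6,"z":-7.0,"ax":0,"ay":0,"az":0,"fingers":6}
    - {"x":0,"y":12.2,"z":-6.2,"ax":0,"ay":0,"az":0,"fingers":6}
    - {"x":0,"y":12.7,"z":-5.3,"ax":0,"ay":0,"az":0,"fingers":6}
    - {"x":0,"y":12.9,"z":-4.2,"ax":0,"ay":0,"az":0,"fingers":6}
    - {"x":0,"y":13.3,"z":-3.4,"ax":0,"ay":0,"az":0,"fingers":6}

```text
t: 7.4
eef_pos: [0.566, 0.2068, 0.2843]
tool_rot: [0.0, 0.707, 0.707, -0.002]
contact_force: [-1.9, -4.9, 2.3]
gripper_width: 0.109
grasp_force: 20.3
```

>>> jog_arm:
  rows:
    - {"x":0,"y":13.6,"z":-2.5,"ax":0,"ay":0,"az":0,"fingers":6}
    - {"x":0,"y":13.6,"z":-1.5,"ax":0,"ay":0,"az":0,"fingers":6}
    - {"x":0,"y":13.8,"z":-0.5,"ax":0,"ay":0,"az":0,"fingers":6}
    - {"x":0,"y":13.7,"z":0.5,"ax":0,"ay":0,"az":0,"fingers":6}
    - {"x":0,"y":13.7,"z":1.6,"ax":0,"ay":0,"az":0,"fingers":6}
    - {"x":0,"y":13.5,"z":2.5,"ax":0,"ay":0,"az":0,"fingers":6}
    - {"x":0,"y":13.3,"z":3.5,"ax":0,"ay":0,"az":0,"fingers":6}
    - {"x":0,"y":8,"z":3,"ax":0,"ay":0,"az":0,"fingers":6}

```text
t: 8.2
eef_pos: [0.6704, 0.206, 0.277]
tool_rot: [0.001, 0.708, 0.707, -0.001]
contact_force: [-0.9, -6.1, 2.2]
gripper_width: 0.108
grasp_force: 20.0
```

>>> jog_arm:
  rows:
    - {"x":0,"y":0,"z":0,"ax":0,"ay":0,"az":0,"fingers":14}
    - {"x":0,"y":0,"z":0,"ax":0,"ay":0,"az":0,"fingers":24}
    - {"x":0,"y":0,"z":0,"ax":0,"ay":0,"az":0,"fingers":26}
    - {"x":0,"y":0,"z":-10,"ax":0,"ay":0,"az":0,"fingers":26}
    - {"x":0,"y":0,"z":-20,"ax":0,"ay":0,"az":0,"fingers":26}
    - {"x":0,"y":0,"z":-30,"ax":0,"ay":0,"az":0,"fingers":26}
    - {"x":0,"y":0,"z":-20,"ax":0,"ay":0,"az":0,"fingers":26}
    - {"x":0,"y":0,"z":0,"ax":0,"ay":0,"az":0,"fingers":26}

```text
t: 9.0
eef_pos: [0.6698, 0.21, 0.3619]
tool_rot: [0.001, 0.707, 0.708, 0.003]
contact_force: [0.2, -0.2, -0.9]
gripper_width: 0.306
grasp_force: 0.0
```

>>> jog_arm:
  rows:
    - {"x":0,"y":-30,"z":0,"ax":0,"ay":0,"az":0,"fingers":30}
    - {"x":0,"y":-40,"z":0,"ax":0,"ay":0,"az":0,"fingers":30}
    - {"x":0,"y":-40,"z":0,"ax":0,"ay":0,"az":0,"fingers":30}
    - {"x":-3,"y":-39,"z":0,"ax":0,"ay":0,"az":0,"fingers":30}
    - {"x":0,"y":0,"z":0,"ax":0,"ay":0,"az":-8.2,"fingers":30}
    - {"x":0,"y":0,"z":0,"ax":0,"ay":0,"az":-8.2,"fingers":30}
    - {"x":0,"y":0,"z":0,"ax":0,"ay":0,"az":-8.2,"fingers":30}
    - {"x":0,"y":0,"z":0,"ax":0,"ay":0,"az":-8.2,"fingers":30}

```text
t: 9.8
eef_pos: [0.5195, 0.2053, 0.3567]
tool_rot: [0.0, 0.475, 0.88, -0.0]
contact_force: [-0.5, -0.4, 0.1]
gripper_width: 0.352
grasp_force: 0.0
```

>>> jog_arm:
  rows:
    - {"x":0,"y":0,"z":10,"ax":0,"ay":0,"az":-8.2,"fingers":30}
    - {"x":0,"y":0,"z":10,"ax":0,"ay":0,"az":-8.2,"fingers":30}
    - {"x":0,"y":0,"z":15,"ax":0,"ay":0,"az":-8.2,"fingers":30}
    - {"x":0,"y":0,"z":20,"ax":0,"ay":0,"az":-8.2,"fingers":30}
    - {"x":0,"y":0,"z":20,"ax":0,"ay":0,"az":-8.2,"fingers":30}
    - {"x":0,"y":0,"z":15,"ax":0,"ay":0,"az":-8.2,"fingers":30}
    - {"x":0,"y":0,"z":10,"ax":0,"ay":0,"az":-8,"fingers":30}
    - {"x":0,"y":0,"z":0,"ax":0,"ay":0,"az":0,"fingers":30}

```text
t: 10.6
eef_pos: [0.519, 0.2046, 0.2551]
tool_rot: [-0.002, -0.001, 1.0, -0.0]
contact_force: [0.2, -0.9, -0.9]
gripper_width: 0.349
grasp_force: 0.0
```

Run:
```python
from h import *
c=shot("wrist","w2"); o=bot.get_obs(); print(o["eef_pos"],o["tool_rot"],o["gripper_width"]*85.4)
s=shot("side","s2");t=shot("top","t2")
def orange(c):
    h=cv2.cvtColor(np.array(c["pixels"]),cv2.COLOR_RGB2HSV); m=cv2.inRange(h,(7,120,90),(24,255,255))
    n,l,st,ce=cv2.connectedComponentsWithStats(m); return [(st[i].tolist(),ce[i].round(1).tolist()) for i in range(1,n) if st[i][4]>15]
for k in(c,s,t): print(orange(k))
print(proj(c,[.52,.207,.133]),proj(s,[.52,.207,.133]),proj(t,[.52,.207,.133]))
w,q,z=[cv2.imread(f"pics/{n}.png") for n in("w2","s2","t2")]
A=np.hstack([cv2.resize(w,(480,360)),cv2.resize(q[170:410,250:450],(300,360))]);cv2.imwrite("pics/comp2.png",A)
```

```text
[0.51945795 0.2051169  0.25620972] [-9.22051744e-04  7.44152247e-04  9.99999291e-01 -1.15747782e-04] 29.97992721875477
[([319, 211, 16, 51, 718], [326.6, 236.1])]
[([97, 0, 233, 144, 19795], [189.8, 56.7]), ([611, 0, 29, 99, 1756], [628.8, 37.4]), ([520, 19, 45, 101, 2323], [543.2, 84.2]), ([262, 83, 20, 6, 25], [273.4, 84.3]), ([323, 302, 18, 16, 261], [331.5, 309.5])]
[([176, 265, 8, 10, 64], [179.5, 269.6])]
[330.9566588  236.95359344] [331.43559428 309.14090627] [180.78476913 264.77096228]
```

View pics/comp2.png

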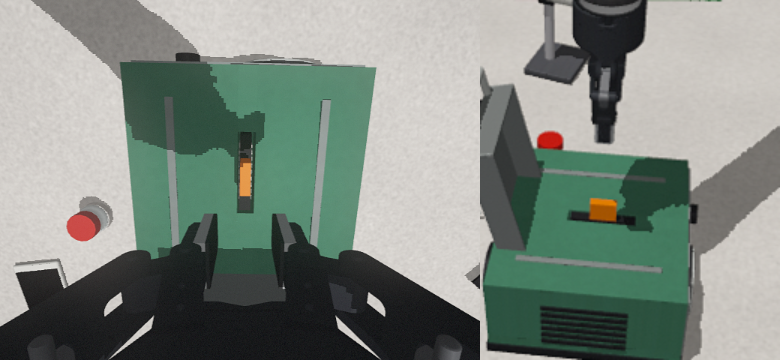

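The composite shows the hood past upright. The orange tab sits at wrist (327,236) and side (331,309), within 2 mm of plan, so I'll descend and close lightly.

>>> jog_arm:
  rows:
    - {"x":0,"y":0,"z":30,"ax":0,"ay":0,"az":0,"fingers":26}
    - {"x":0,"y":0,"z":30,"ax":0,"ay":0,"az":0,"fingers":26}
    - {"x":0,"y":0,"z":28,"ax":0,"ay":0,"az":0,"fingers":26}
    - {"x":0,"y":0,"z":20,"ax":0,"ay":0,"az":0,"fingers":26}
    - {"x":0,"y":0,"z":12,"ax":0,"ay":0,"az":0,"fingers":26}
    - {"x":0,"y":0,"z":7,"ax":0,"ay":0,"az":0,"fingers":26}
    - {"x":0,"y":0,"z":3,"ax":0,"ay":0,"az":0,"fingers":26}
    - {"x":0,"y":0,"z":0,"ax":0,"ay":0,"az":0,"fingers":26}

```text
t: 11.55
eef_pos: [0.5205, 0.2056, 0.1275]
tool_rot: [0.0, -0.0, 1.0, 0.0]
contact_force: [0.0, -0.0, 0.5]
gripper_width: 0.307
grasp_force: 0.0
```

Run:
```python
from h import *
c=shot("wrist","w3"); o=bot.get_obs(); print(o["eef_pos"],o["contact_force"])
h=cv2.cvtColor(np.array(c["pixels"]),cv2.COLOR_RGB2HSV); m=cv2.inRange(h,(7,120,60),(24,255,255)); x,y=cv2.boundingRect(m)[:2]
n,l,st,ce=cv2.connectedComponentsWithStats(m); i=1+st[1:,4].argmax(); print(st[i],ce[i])
for p in([.504,.2,.146],[.504,.21,.146],[.536,.2,.146]): print(proj(c,p))
A=cv2.imread("pics/w3.png")[150:450,170:490];cv2.imwrite("pics/w3c.png",cv2.resize(A,None,fx=1.8,fy=1.8))
```

```text
[0.52061032 0.20573562 0.12772478] [-0.17281485  0.53553139  0.17036758]
[ 311  259   29  101 2699] [324.49610967 309.10188959]
[314.15267967 284.51584804]
[342.08713792 284.50611279]
[314.83578126 363.22557514]
```

View pics/w3c.png

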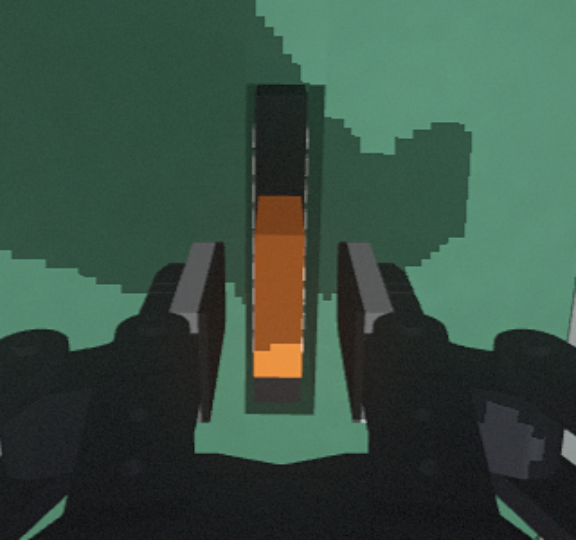

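The tab at crop (280,290) is straddled, about 1 mm off centre. I'll close gradually.

>>> jog_arm:
  rows:
    - {"x":0,"y":-1,"z":0.5,"ax":0,"ay":0,"az":0,"fingers":18}
    - {"x":0,"y":0,"z":0,"ax":0,"ay":0,"az":0,"fingers":14}
    - {"x":0,"y":0,"z":0,"ax":0,"ay":0,"az":0,"fingers":11.5}
    - {"x":0,"y":0,"z":0,"ax":0,"ay":0,"az":0,"fingers":10.5}
    - {"x":0,"y":0,"z":0,"ax":0,"ay":0,"az":0,"fingers":10}
    - {"x":0,"y":0,"z":0,"ax":0,"ay":0,"az":0,"fingers":9.6}
    - {"x":0,"y":0,"z":0,"ax":0,"ay":0,"az":0,"fingers":9.6}
    - {"x":0,"y":0,"z":0,"ax":0,"ay":0,"az":0,"fingers":9.6}

```text
t: 12.4
eef_pos: [0.5202, 0.2046, 0.1266]
tool_rot: [0.0, -0.001, 1.0, 0.0]
contact_force: [0.2, 0.4, 2.5]
gripper_width: 0.116
grasp_force: 9.3
```

>>> jog_arm:
  rows:
    - {"x":0,"y":0,"z":-2,"ax":0,"ay":0,"az":0,"fingers":9.65}
    - {"x":0,"y":0,"z":-4,"ax":0,"ay":0,"az":0,"fingers":9.65}
    - {"x":0,"y":0,"z":-6,"ax":0,"ay":0,"az":0,"fingers":9.65}
    - {"x":0,"y":0,"z":-8,"ax":0,"ay":0,"az":0,"fingers":9.65}
    - {"x":0,"y":0,"z":-8,"ax":0,"ay":0,"az":0,"fingers":9.65}
    - {"x":0,"y":0,"z":-8,"ax":0,"ay":0,"az":0,"fingers":9.65}
    - {"x":0,"y":0,"z":-6,"ax":0,"ay":0,"az":0,"fingers":9.65}
    - {"x":0,"y":0,"z":-3,"ax":0,"ay":0,"az":0,"fingers":9.65}

```text
t: 13.2
eef_pos: [0.5204, 0.2045, 0.1723]
tool_rot: [0.001, -0.0, 1.0, 0.0]
contact_force: [0.0, -0.5, -1.4]
gripper_width: 0.113
grasp_force: 8.8
```

>>> jog_arm:
  rows:
    - {"x":0,"y":0,"z":-6,"ax":0,"ay":0,"az":0,"fingers":9.65}
    - {"x":0,"y":0,"z":-12,"ax":0,"ay":0,"az":0,"fingers":9.65}
    - {"x":0,"y":0,"z":-16,"ax":0,"ay":0,"az":0,"fingers":9.65}
    - {"x":0,"y":0,"z":-18,"ax":0,"ay":0,"az":0,"fingers":9.65}
    - {"x":0,"y":0,"z":-18,"ax":0,"ay":0,"az":0,"fingers":9.65}
    - {"x":0,"y":0,"z":-14,"ax":0,"ay":0,"az":0,"fingers":9.65}
    - {"x":0,"y":0,"z":-8,"ax":0,"ay":0,"az":0,"fingers":9.65}
    - {"x":0,"y":0,"z":-3,"ax":0,"ay":0,"az":0,"fingers":9.65}

```text
t: 14.0
eef_pos: [0.5204, 0.2046, 0.2676]
tool_rot: [0.001, -0.0, 1.0, 0.0]
contact_force: [-0.2, -0.1, -1.6]
gripper_width: 0.113
grasp_force: 8.8
```

Run:
```python
from h import *
o=bot.get_obs(); print(o["eef_pos"],o["grasp_force"],o["q"].round(2))
s=shot("side","s4");t=shot("top","t4")
for n,k in(("s",s),("t",t)):
    h=cv2.cvtColor(np.array(k["pixels"]),cv2.COLOR_RGB2HSV); m=cv2.inRange(h,(7,120,60),(24,255,255)); m[:120]=0
    nn,l,st,ce=cv2.connectedComponentsWithStats(m); print(n,[(st[i].tolist(),ce[i]) for i in range(1,nn) if st[i][4]>15])
w,q=[cv2.imread(f"pics/{n}.png") for n in("t4","s4")]
cv2.imwrite("pics/c4.png",np.hstack([cv2.resize(w[180:340,100:500],(480,192*2)),cv2.resize(q[120:420,250:490],(307,384))]))
```

```text
[0.52044394 0.20456877 0.26758844] 8.819940090179443 [ 0.35  0.46 -1.09  1.74  0.43  1.21  0.71]
s [([0, 120, 228, 184, 4976], array([108.81028939, 179.88283762])), ([324, 243, 4, 15, 26], array([325.19230769, 251.38461538])), ([336, 242, 8, 17, 62], array([340.85483871, 250.87096774]))]
t [([150, 268, 8, 3, 20], array([153.7, 268.8]))]
```

View pics/c4.png

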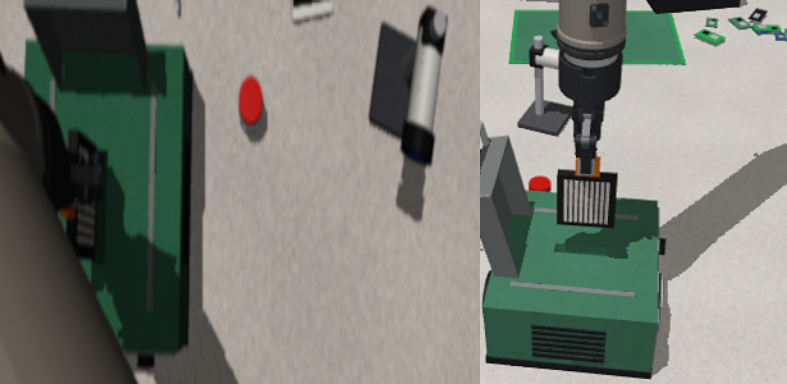

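The cassette is out and hanging upright at side crop (587,198), clear of the deck. Before carrying it, I'll refine the camera's yaw and lens position with masks.

Run:
```python
from h import *
t=load("top0");s=load("side0")
def white(k,x0,x1,y0,y1,th,mx=18):
    p=np.array(k["pixels"]).astype(int); m=np.zeros(p.shape[:2],np.uint8)
    m[y0:y1,x0:x1]=((p.min(2)>th)&(p.max(2)-p.min(2)<40))[y0:y1,x0:x1]; 
    n,l,st,ce=cv2.connectedComponentsWithStats(m); i=1+st[1:,4].argmax(); return (l==i).astype(np.uint8),st[i]
for th in(165,175,185):
    m,st=white(t,435,475,185,242,th); print(th,st)
    E=[]
    for v in range(202,230,2):
        x=np.flatnonzero(m[v])
        if len(x)>8:E.append((x[0],x[-1]+1,v))
    if len(E)<4: continue
    E=np.array(E,float)
    a=np.array([(plane(t,e[0],e[2],.15)[:2]+plane(t,e[1],e[2],.15)[:2])/2 for e in E])
    f=np.polyfit(a[:,0],a[:,1],1); print("axis yaw",np.degrees(np.arctan(f[0])),"y at x=.554:",np.polyval(f,.554), E[0],E[-1])
# dark ring in top: front extents; blue in side
h=cv2.cvtColor(np.array(s["pixels"]),cv2.COLOR_RGB2HSV); m=cv2.inRange(h,(100,120,30),(130,255,255)); m[:150]=0;m[190:]=0;m[:,:320]=0;m[:,345:]=0
x,y=np.nonzero(m)[::-1]; print("side blue",x.min(),x.max(),y.min(),y.max(),x.mean(),y.mean())
h=cv2.cvtColor(np.array(t["pixels"]),cv2.COLOR_RGB2HSV); m=cv2.inRange(h,(100,100,20),(130,255,255)); m[:225]=0;m[260:]=0;m[:,:430]=0;m[:,470:]=0
x,y=np.nonzero(m)[::-1]; print("top blue",len(x),x.mean(),y.mean(),x.min(),x.max(),y.min(),y.max())
# foot quad in top
p=np.array(t["pixels"]).astype(int);m=((p.max(2)<75)).astype(np.uint8);m[:185]=0;m[245:]=0;m[:,:400]=0;m[:,436:]=0
c=max(cv2.findContours(m,0,1)[0],key=cv2.contourArea);c=c[:,0]
for nm,sel in(("left",(c[:,1]>195)&(c[:,1]<228)&(c[:,0]<420)),("top",(c[:,1]<197)&(c[:,0]>421)&(c[:,0]<434))):
    P=np.array([plane(t,u,v,.012)[:2] for u,v in c[sel]]);d=cv2.fitLine(P.astype(np.float32),2,0,.001,.001).ravel();print(nm,len(P),np.degrees(np.arctan2(d[1],d[0])))
```

```text
Traceback (most recent call last):
ValueError: attempt to get argmax of an empty sequence
```

Run:
```python
from h import *
t=load("top0");s=load("side0")
p=np.array(t["pixels"]).astype(int)
print(p[215,435:475].mean(1).astype(int).tolist()); print(p[240,430:470].mean(1).astype(int).tolist())
h=cv2.cvtColor(np.array(s["pixels"]),cv2.COLOR_RGB2HSV); m=cv2.inRange(h,(100,120,30),(130,255,255)); m[:150]=0;m[190:]=0;m[:,:320]=0;m[:,345:]=0
x,y=np.nonzero(m)[::-1]; print("side blue",x.min(),x.max(),y.min(),y.max(),x.mean(),y.mean())
h=cv2.cvtColor(np.array(t["pixels"]),cv2.COLOR_RGB2HSV); m=cv2.inRange(h,(100,100,20),(130,255,255)); m[:225]=0;m[260:]=0;m[:,:430]=0;m[:,470:]=0
x,y=np.nonzero(m)[::-1]; print("top blue",len(x),x.mean(),y.mean(),x.min(),x.max(),y.min(),y.max())
p=p.astype(int);m=((p.max(2)<75)).astype(np.uint8);m[:185]=0;m[245:]=0;m[:,:400]=0;m[:,436:]=0
c=max(cv2.findContours(m,0,1)[0],key=cv2.contourArea);c=c[:,0]
for nm,sel in(("left",(c[:,1]>195)&(c[:,1]<228)&(c[:,0]<420)),("top",(c[:,1]<197)&(c[:,0]>421)&(c[:,0]<434))):
    P=np.array([plane(t,u,v,.012)[:2] for u,v in c[sel]]);d=cv2.fitLine(P.astype(np.float32),2,0,.001,.001).ravel();print(nm,len(P),np.degrees(np.arctan2(d[1],d[0])))
    a,b,cc=c[sel][:,0],c[sel][:,1],0
```

```text
[38, 38, 39, 35, 29, 18, 16, 36, 70, 91, 105, 116, 123, 127, 138, 147, 153, 159, 164, 167, 165, 160, 154, 147, 140, 134, 126, 118, 105, 95, 108, 131, 135, 136, 135, 136, 139, 137, 137, 136]
[139, 140, 137, 113, 51, 9, 2, 5, 4, 6, 8, 8, 9, 10, 13, 16, 18, 21, 22, 19, 15, 12, 11, 8, 9, 7, 8, 7, 8, 4, 13, 62, 122, 136, 134, 133, 130, 128, 129, 134]
side blue 320 332 150 175 329.42857142857144 167.9142857142857
top blue 33 446.54545454545456 244.87878787878788 441 452 243 247
left 32 -16.544693
top 12 72.91477
```

>>> jog_arm:
  rows:
    - {"x":2,"y":-6,"z":0,"ax":0,"ay":0,"az":0,"fingers":9.65}
    - {"x":2,"y":-12,"z":0,"ax":0,"ay":0,"az":0,"fingers":9.65}
    - {"x":2,"y":-18,"z":0,"ax":0,"ay":0,"az":0,"fingers":9.65}
    - {"x":3,"y":-22,"z":0,"ax":0,"ay":0,"az":0,"fingers":9.65}
    - {"x":3,"y":-24,"z":0,"ax":0,"ay":0,"az":0,"fingers":9.65}
    - {"x":3,"y":-24,"z":0,"ax":0,"ay":0,"az":0,"fingers":9.65}
    - {"x":3,"y":-24,"z":0,"ax":0,"ay":0,"az":0,"fingers":9.65}
    - {"x":3,"y":-24,"z":0,"ax":0,"ay":0,"az":0,"fingers":9.65}

```text
t: 14.9
eef_pos: [0.4984, 0.0482, 0.2658]
tool_rot: [-0.001, -0.0, 1.0, -0.0]
contact_force: [-0.1, 0.0, -0.7]
gripper_width: 0.114
grasp_force: 8.8
```

>>> jog_arm:
  rows:
    - {"x":3,"y":-24,"z":0,"ax":0,"ay":0,"az":0,"fingers":9.65}
    - {"x":3,"y":-24,"z":0,"ax":0,"ay":0,"az":0,"fingers":9.65}
    - {"x":3,"y":-24,"z":0,"ax":0,"ay":0,"az":0,"fingers":9.65}
    - {"x":3,"y":-24,"z":0,"ax":0,"ay":0,"az":0,"fingers":9.65}
    - {"x":3,"y":-22,"z":0,"ax":0,"ay":0,"az":0,"fingers":9.65}
    - {"x":3,"y":-18,"z":0,"ax":0,"ay":0,"az":0,"fingers":9.65}
    - {"x":3,"y":-10,"z":0,"ax":0,"ay":0,"az":0,"fingers":9.65}
    - {"x":3,"y":-4,"z":0,"ax":0,"ay":0,"az":0,"fingers":9.65}

```text
t: 15.7
eef_pos: [0.4746, -0.1011, 0.2659]
tool_rot: [-0.0, 0.001, 1.0, 0.0]
contact_force: [0.8, -0.0, -0.8]
gripper_width: 0.117
grasp_force: 8.8
```

```bash
python3 -c "
from h import *
o=bot.get_obs(); print(o['eef_pos'],o['grasp_force'],o['q'].round(2))"
```

```text
[ 0.47459205 -0.10113805  0.26594273] 8.81768211722374 [ 1.06  0.31 -1.14  1.9   0.31  1.13  1.36]
```

>>> jog_arm:
  rows:
    - {"x":0,"y":0,"z":0,"ax":0,"ay":0,"az":4,"fingers":9.65}
    - {"x":0,"y":0,"z":0,"ax":0,"ay":0,"az":7,"fingers":9.65}
    - {"x":0,"y":0,"z":0,"ax":0,"ay":0,"az":7,"fingers":9.65}
    - {"x":0,"y":0,"z":0,"ax":0,"ay":0,"az":7,"fingers":9.65}
    - {"x":0,"y":0,"z":0,"ax":0,"ay":0,"az":7,"fingers":9.65}
    - {"x":0,"y":0,"z":0,"ax":0,"ay":0,"az":7,"fingers":9.65}
    - {"x":0,"y":0,"z":0,"ax":0,"ay":0,"az":7,"fingers":9.65}
    - {"x":0,"y":0,"z":0,"ax":0,"ay":0,"az":7,"fingers":9.65}

```text
t: 16.5
eef_pos: [0.4751, -0.0986, 0.2663]
tool_rot: [-0.0, 0.447, 0.894, 0.0]
contact_force: [-0.0, -0.7, -0.8]
gripper_width: 0.113
grasp_force: 8.8
```

>>> jog_arm:
  rows:
    - {"x":0,"y":0,"z":0,"ax":0,"ay":0,"az":7,"fingers":9.65}
    - {"x":0,"y":0,"z":0,"ax":0,"ay":0,"az":7,"fingers":9.65}
    - {"x":0,"y":0,"z":0,"ax":0,"ay":0,"az":7,"fingers":9.65}
    - {"x":0,"y":0,"z":0,"ax":0,"ay":0,"az":7,"fingers":9.65}
    - {"x":0,"y":0,"z":0,"ax":0,"ay":0,"az":7,"fingers":9.65}
    - {"x":0,"y":0,"z":0,"ax":0,"ay":0,"az":7,"fingers":9.65}
    - {"x":0,"y":0,"z":0,"ax":0,"ay":0,"az":7,"fingers":9.65}
    - {"x":0,"y":0,"z":0,"ax":0,"ay":0,"az":5,"fingers":9.65}

```text
t: 17.3
eef_pos: [0.4752, -0.0986, 0.2663]
tool_rot: [-0.0, 0.804, 0.594, 0.0]
contact_force: [-0.5, -0.3, -1.3]
gripper_width: 0.116
grasp_force: 8.8
```

```bash
python3 -c "
from h import *
from scipy.spatial.transform import Rotation as Rr
o=bot.get_obs(); print(o['eef_pos'],o['grasp_force'],o['q'].round(2)); q=o['tool_rot']; R=Rr.from_quat([q[1],q[2],q[3],q[0]]).as_matrix(); print(R.round(3), np.degrees(np.arctan2(R[1,1],R[0,1])))
print(1000*R.T@(np.array([.458,-.233,.202])-o['eef_pos']))"
```

```text
[ 0.47518737 -0.09857382  0.26633528] 8.80428895354271 [ 0.78  0.21 -0.8   1.91  0.17  1.09 -0.38]
[[ 0.294  0.956 -0.   ]
 [ 0.956 -0.294  0.   ]
 [ 0.    -0.    -1.   ]] -17.108109292662366
[-133.55157687   23.12817012   64.29538068]
```

>>> jog_arm:
  rows:
    - {"x":-8,"y":0,"z":2,"ax":0,"ay":0,"az":0,"fingers":9.65}
    - {"x":-16,"y":2,"z":6,"ax":0,"ay":0,"az":0,"fingers":9.65}
    - {"x":-22,"y":4,"z":10,"ax":0,"ay":0,"az":0,"fingers":9.65}
    - {"x":-24,"y":5,"z":12,"ax":0,"ay":0,"az":0,"fingers":9.65}
    - {"x":-24,"y":5,"z":13,"ax":0,"ay":0,"az":0,"fingers":9.65}
    - {"x":-20,"y":4,"z":11,"ax":0,"ay":0,"az":0,"fingers":9.65}
    - {"x":-13.5,"y":2,"z":7,"ax":0,"ay":0,"az":0,"fingers":9.65}
    - {"x":-6,"y":1,"z":3,"ax":0,"ay":0,"az":0,"fingers":9.65}

```text
t: 18.1
eef_pos: [0.4576, -0.2357, 0.2013]
tool_rot: [-0.001, 0.804, 0.595, -0.0]
contact_force: [-0.1, 0.2, -1.3]
gripper_width: 0.113
grasp_force: 8.8
```

Run:
```python
from h import *
o=bot.get_obs(); print(o["eef_pos"],o["grasp_force"])
s=shot("side","s5");t=shot("top","t5");w=shot("wrist","w5")
L=np.array([.554,-.262,.15]);a=np.array([.956,-.292,0])
for n,k in(("s",s),("t",t),("w",w)): print(n,"centre",proj(k,[.458,-.233,.15]),"lens",proj(k,L),"target corners",[proj(k,np.array([.458,-.233,.15])+i*.04*np.array([.292,.956,0])+np.array([0,0,j*.045])).round(1).tolist() for i in(-1,1) for j in(-1,1)])
T,S,W=[cv2.imread(f"pics/{n}.png") for n in("t5","s5","w5")]
A=np.hstack([cv2.resize(T[190:310,390:510],(400,400)),cv2.resize(S[80:240,260:420],(400,400),interpolation=cv2.INTER_CUBIC)]);cv2.imwrite("pics/c5.png",A)
```

```text
[ 0.4575616  -0.23570588  0.20133999] 8.81016030907631
s centre [369.68020104 177.45943613] lens [331.17741662 169.2082268 ] target corners [[373.3, 185.1], [376.0, 153.7], [363.4, 201.3], [365.7, 169.2]]
t centre [432.87873728 300.26754791] lens [447.43960143 244.9701042 ] target corners [[447.5, 306.5], [463.8, 307.8], [405.2, 293.6], [416.6, 293.3]]
w centre [323.69017899 261.17833589] lens [505.34620325 260.60261287] target corners [[324.2, 296.1], [323.3, 373.4], [324.0, 180.4], [322.9, 201.3]]
```

View pics/c5.png

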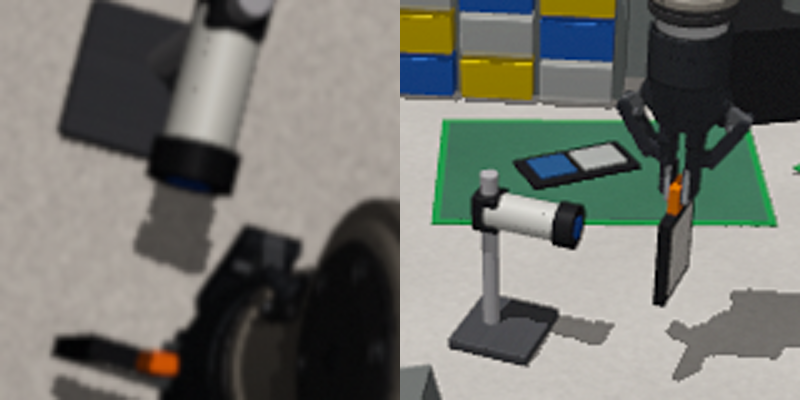

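The cassette appears at side crop (672,255), upright and in front of the lens. I'll check its height and squareness with predicted corners overlaid.

Run:
```python
from h import *
s=load("s5");w=load("w5")
S,W=[cv2.imread(f"pics/{n}.png") for n in("s5","w5")]
z=8;x0,y0=330,138
A=cv2.resize(S[y0:y0+72,x0:x0+55],None,fx=z,fy=z,interpolation=cv2.INTER_CUBIC)
ex=np.array([.292,.956,0]);ey=np.array([.956,-.292,0]);c=np.array([.4575,-.2355,.15])
for i in(-1,1):
  for j in(-1,1):
    for k in(-1,1):
      u,v=proj(s,c+i*.04*ex+k*.006*ey+np.array([0,0,j*.045])); cv2.circle(A,(int((u-x0+.5)*z),int((v-y0+.5)*z)),4,(255,0,255) if k>0 else (0,255,255),-1)
B=cv2.resize(W,(348,261)); A=A[:576]
B=np.vstack([B,np.zeros((A.shape[0]-261,348,3),np.uint8)])
cv2.imwrite("pics/c6.png",np.hstack([A,B]))
```

```text
(no output)
```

View pics/c6.png

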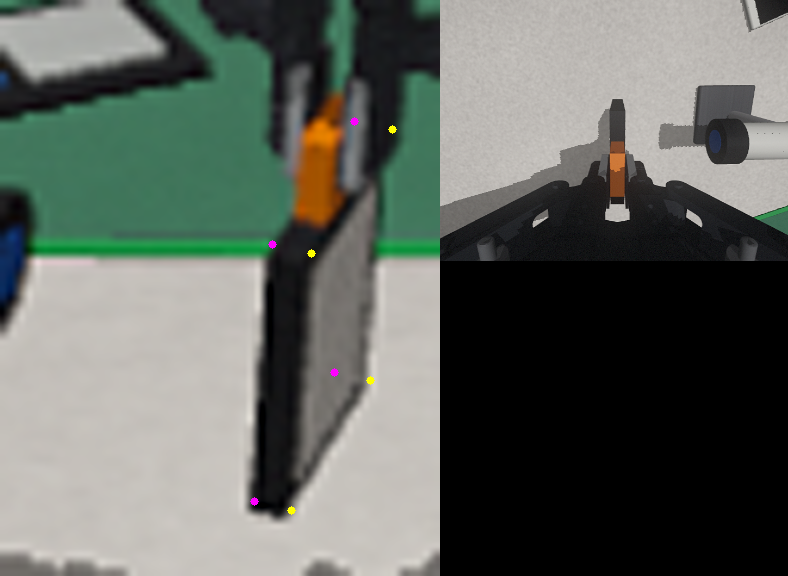

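Near corners agree within about 1 px, the cassette is upright, and the wrist view puts the lens at (502,261), as predicted. I'll make a last 2 mm lateral trim and hold.

>>> jog_arm:
  rows:
    - {"x":1,"y":0,"z":-0.5,"ax":0,"ay":0,"az":-0.5,"fingers":9.65}
    - {"x":1,"y":0,"z":0,"ax":0,"ay":0,"az":0,"fingers":9.65}
    - {"x":0,"y":0,"z":0,"ax":0,"ay":0,"az":0,"fingers":9.65}
    - {"x":0,"y":0,"z":0,"ax":0,"ay":0,"az":0,"fingers":9.65}
    - {"x":0,"y":0,"z":0,"ax":0,"ay":0,"az":0,"fingers":9.65}
    - {"x":0,"y":0,"z":0,"ax":0,"ay":0,"az":0,"fingers":9.65}
    - {"x":0,"y":0,"z":0,"ax":0,"ay":0,"az":0,"fingers":9.65}
    - {"x":0,"y":0,"z":0,"ax":0,"ay":0,"az":0,"fingers":9.65}

```text
t: 19.05
eef_pos: [0.4591, -0.2322, 0.2029]
tool_rot: [0.0, 0.801, 0.599, -0.0]
contact_force: [-1.1, -0.8, -1.2]
gripper_width: 0.117
grasp_force: 8.8
```

```bash
python3 -c "
from h import *
o=bot.get_obs(); print(o['eef_pos'],o['grasp_force'],abs(o['joint_vel']).max())
print(bot.hand_in())"
```

```text
[ 0.45907786 -0.23220112  0.20289699] 8.809694051742554 0.0016561344974989083
the job is handed in; nothing more can be done
None
```

The job is handed in at about 19 s, with no verdict returned: the hood is open past upright, and the cassette is held still at 8.8 N per finger, upright, square to the lens within about 1°, and about 100 mm in front of it by my measurements.

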